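Close the charcoal box: lid under the lip, then down flat

ROBOT

A 7-joint arm with a two-finger parallel gripper is mounted at the origin on a cart in front of the work surface, level with it; the furniture and walls round the work are solid. World frame = base frame: x ahead of the robot, y to its left, z up, the work surface at z = 0. Lengths are in m, angles in degrees, forces in N, time in s.
With the tool pointing down it reaches from about 0.425 to 0.875 m from the base axis. Payload 4.7 kg.
Tool frame: the origin (TCP) lies at the very end of the fingers, on their centre line; the grasp point (between the pads) lies 19 mm behind it (env.grip_point_offset is the distance from the TCP to the grasp point, in m); z points along the fingers, y is the line along which they close (so a half turn about z gives the same grasp; the last joint's range is limited). The gripper opens to 87 mm and grips with 3 to 60 N. Pads are 19 mm wide; open, the fingers measure 117 mm over their backs; the gripper's body (75 mm by 190 mm) begins 51 mm behind the grasp point.
Start: joints at [74.433, 18.392, -4.016, 83.108, 1.295, 78.541, -3.26], TCP at [0.183, -0.624, 0.223] pointing down, gripper open.
Joint ranges: [-163.93, 163.93], [-17.29, 119.83], [-79.2, 71.16], [3.27, 140.29], [-89.18, 269.18], [5.43, 117.66], [-154.24, 154.24]. Speed limits (degrees/s): [147.25, 147.25, 180, 180, 180, 180, 180].

INTERFACE

Orientations are given as [roll, pitch, yaw] about the fixed x, y, z axes, in that order (R = Rz(yaw) Ry(pitch) Rx(roll)).
In Python, from cell import env gives the robot as it stands.
- The arm moves only by the tool jog_arm, never from a script. Its argument "motion" is a list of rows, each an object of numbers: "x", "y", "z": the shift along the tool's x, y, z in cm; "ax", "ay", "az": the turn, a rotation vector about the tool's x, y, z in degrees. In form: [{"x": .., "y": .., "z": .., "ax": .., "ay": .., "az": ..}, ...]. A call has exactly 5 rows; each row shifts and turns the commanded pose from where the row before left it, along the tool's axes as they then stand; what a row does not reach is not made up. A row lasts 1/10 s, in which the tool goes at most 50 mm and 8.59 degrees, less where a joint would pass 70% of its speed; a pose out of reach is approached as far as the arm can. A call is refused whole if a number of a shift passes 5 or a number of a turn 8.59, either way. A call with a gripper value outside its range is refused whole. "claw" is the gripper command: -1 is shut, 1 is fully open, values between are in proportion, set as the call begins (left out, the last holds). The fingers move at their own pace and stop on an object; "squeeze" is the grip in N (left out, the last holds). Time passes only in rows, so rows that do not move let the fingers close, or fill a call up. It gives the time, the measured TCP pose, the force, the opening and the grip force at its end, in the units of the state.
- env.get_obs(): the state, without advancing time (a new reading comes with each control period).
- env.read_camera(name): name is "scene" or "top" or "wrist"; returns the picture (480x640x3 uint8, red, green, blue); there is no depth.
- env.camera_params(name): a dict with "fx", "fy", "cx", "cy" (pixels), "extrinsics" (4x4, takes a point from world to camera coordinates). Camera axes: x right, y up, looking along -z (the intrinsics and any distortion apply to the point x, -y, -z); pixel columns grow to the right and rows downward; lengths in m; the calibration is good to about 2 mm. A picture is of the moment at which its call begins: read the wrist's pose just before it. camera_params takes no time and is no camera call; for the wrist camera it gives the pose at the moment of the call.
- env.sign_off(): hands the job in; it is judged then, once.
The state is a dict: "time_s": time; "qpos": joint angles; "joint_velocities": joint speeds; "effort": joint torques, N m; "tool_pos": TCP position; "tool_rot": TCP orientation; "force": force on the tool from outside, world axes, zero at the start; "wrist_torque": the same for the moment, N m; "grip_width": finger opening in m; "grasp_force": force on a finger pad.
Only numpy, scipy, OpenCV 4.12 (cv2) and the standard library are available. Lean on these libraries where they do the work, as an engineer would, in place of code of your own. Each camera call takes 0.05 s, during which the arm holds its last target. There are 200 camera calls.

TASK

Put the lid with the blue grip on the open charcoal box: tilt it, slip one end under the blue lip of the box, then lower the other end inside the raised stop so that the lid lies flat on the ledge of the box, and let go. Leave the lid with the red grip where it is.

Things in the scene. Friction and masses are not known exactly. Their poses are not given: they have to be found in the camera images.
- charcoal_box: open wooden box holding charcoal sticks, fixed, 172 (own x) by 134 mm (own y); x within 20 degrees of straight ahead of the robot. Origin: centre of its underside, z up. Recess for the lid: x -75 to 75, y -57 to 57 mm, on a flat ledge 24 mm high round a 100 by 56 mm well. Blue lip over the -x (robot's) end. Stop at the +x end: x 75 to 87 mm, 50 mm high. Side walls 34 mm high, 10 mm thick.
- lip_edge (a point): middle of the lower free edge of the box's fixed blue lip, at x -43, y 0, height 52 mm in the box (28 mm above the ledge); axes as the box's. The lip is 8 mm thick and covers x -85 to -43 mm, its sides closed by cheeks, end wall at x -75. From lip to stop it is 118 mm: the 130 mm lid enters only tilted some 15 to 20 degrees, its -x end lower and first under the lip.
- blue_lid: the right loose lid, flat on the table: plywood, 130 (own x) by 90 (own y) by 8 mm, 0.14 kg, with a blue upright grip bar on the middle of its top, 56 mm long (x), 18 mm thick (y), top 42 mm above the underside of the lid. Origin: centre of the underside; z up. Same either way round; x within 30 degrees of straight ahead. 
- red_lid: another, smaller loose lid, flat on the table: plywood, 100 (own x) by 76 (own y) by 8 mm, 0.14 kg, with a red upright grip bar on the middle of its top, 56 mm long (x), 18 mm thick (y), top 42 mm above the underside of the lid. Origin: centre of the underside; z up. Same either way round; x within 30 degrees of straight ahead. Leave it alone.

How it is judged:
By the outcome, as a careful person would: the job done as asked, in the order asked, and still so for the second after the job is handed in, with the robot touching nothing.
It also fails if it takes over 40 s, if anything falls off the work surface, if the arm or the gripper's body presses on something with over 40 N, if the wrist force passes 120 N, or if a joint passes its speed limit or range.

## Working session

There is one attempt and no reset: what is moved stays moved. The work goes in short steps, Python scripts to look and compute and a tool call to move; the robot and the scene stay as the last step left them, time stands still between calls to the robot, and variables do not carry over. Pictures are saved under pics/ and viewed, at most 10 in all, crops included, and the job is handed in when it is done.

Besides the shell and the picture viewer there is one more tool, called as a command line: name --argument value ..., lists and objects as JSON in quotes. jog_arm: Moves the arm, as the interface text tells. Its arguments: {"type":"object","properties":{"motion":{"type":"array"},"claw":{"type":"number"},"squeeze":{"type":"number"}},"required":["motion"]}

```bash
ls; mkdir -p pics
python3 - <<'E'
from cell import env
import cv2
print(env.get_obs())
for n in ("scene","top"):
    im=env.read_camera(n); cv2.imwrite(f"pics/{n}0.png",im[:,:,::-1]); p=env.camera_params(n); print(n,p)
E
```

```text
pics
{'time_s': 0.0, 'qpos': array([74.43201726, 18.43890725, -4.01383984, 83.17659477,  1.29529544,
       78.54080637, -3.25906055]), 'joint_velocities': array([ 0.05430501, -0.12757944,  0.01434582,  0.05680517,  0.06766485,
       -0.01677681,  0.06496003]), 'effort': array([ 3.11517142e-04, -4.91301048e+01, -4.04193308e-01, -3.12530279e+01,
       -6.42041839e-02,  4.36402566e-02,  1.88971903e-04]), 'tool_pos': array([ 0.18303002, -0.62310664,  0.22144819]), 'tool_rot': array([-1.79888947e+02,  6.67726664e-03,  1.63771694e+01]), 'force': array([ 0.15246791, -0.17471329, -0.10663484]), 'wrist_torque': array([-0.03618095,  0.04659727,  0.05396981]), 'grasp_force': 0.0, 'grip_width': 0.08733453429053747}
scene {'fx': 524.1002045232206, 'fy': 524.1002045232206, 'cx': 315.6034886039419, 'cy': 236.1883290492484, 'extrinsics': array([[-0.85823295, -0.5129256 ,  0.0185346 ,  0.45283604],
       [ 0.29024193, -0.4552196 ,  0.84174505, -0.20654046],
       [-0.42331527,  0.72779286,  0.53955698, -0.9062074 ],
       [ 0.        ,  0.        ,  0.        ,  1.        ]])}
top {'fx': 578.5652680006344, 'fy': 578.5652680006344, 'cx': 321.5290760867348, 'cy': 242.26555990479878, 'extrinsics': array([[-1.06852303e-02, -9.99942897e-01, -1.67375710e-04,
         1.20394011e-02],
       [ 9.85608375e-01, -1.05602942e-02,  1.68714584e-01,
        -5.18263494e-01],
       [-1.68706717e-01,  1.63778729e-03,  9.85664933e-01,
        -1.00341910e+00],
       [ 0.00000000e+00,  0.00000000e+00,  0.00000000e+00,
         1.00000000e+00]])}
```

View pics/top0.png

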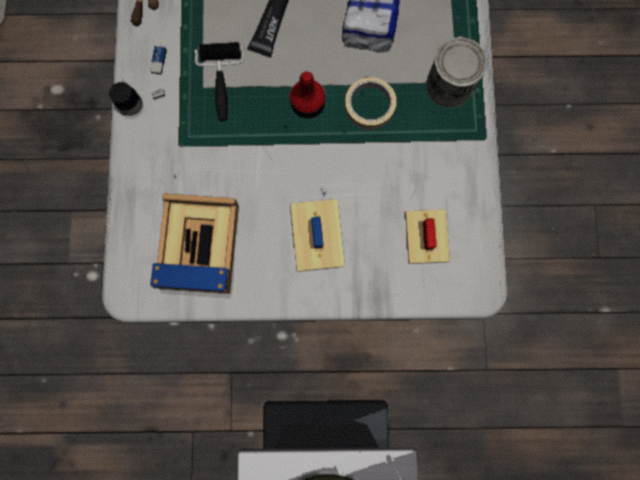

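View pics/scene0.png

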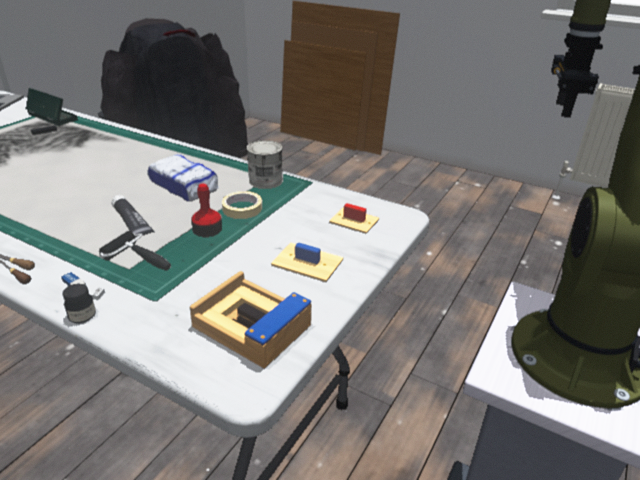

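The top view shows the box at about (195,243) with its lip on the near side, the blue lid at (317,235) and the red lid at (428,237). The scene view agrees. Next I measure them.

```bash
cat > h.py <<'E'
import numpy as np, cv2
from cell import env
def ray(p,u,v,z):
    E=p["extrinsics"];R,t=E[:3,:3],E[:3,3];c=-R.T@t
    d=R.T@np.array([(u-p["cx"])/p["fx"],-(v-p["cy"])/p["fy"],-1]);return c+d*(z-c[2])/d[2]
def proj(p,X):
    q=p["extrinsics"]@np.append(X,1);return np.array([p["cx"]-p["fx"]*q[0]/q[2],p["cy"]+p["fy"]*q[1]/q[2]])
def blue(im):
    h=cv2.cvtColor(im,cv2.COLOR_RGB2HSV);return cv2.inRange(h,(105,130,40),(130,255,255))
def wood(im):
    h=cv2.cvtColor(im,cv2.COLOR_RGB2HSV);return cv2.inRange(h,(8,70,70),(35,255,255))
def blobs(m,lo,roi=None):
    cs,_=cv2.findContours(m,cv2.RETR_EXTERNAL,cv2.CHAIN_APPROX_NONE)
    return [c for c in cs if cv2.contourArea(c)>lo]
def rect3(p,c,z):
    P=np.array([ray(p,*q[0],z)[:2] for q in c]).astype(np.float32)*1000
    (x,y),(w,h),a=cv2.minAreaRect(P);
    b=cv2.boxPoints(((x,y),(w,h),a));e=b[1]-b[0] if abs((b[1]-b[0])[0])>abs((b[2]-b[1])[0]) else b[2]-b[1]
    yaw=np.degrees(np.arctan2(e[1],e[0]));yaw=(yaw+90)%180-90
    return np.round([x,y,w,h,yaw],1)
E
python3 - <<'E'
from h import *
im=cv2.imread("pics/top0.png")[:,:,::-1].copy();p=env.camera_params("top")
for n,m,z in (("blue",blue(im),.042),("blue60",blue(im),.06),("wood",wood(im),.008),("wood50",wood(im),.05)):
    m=m.copy(); m[:185]=0; m[300:]=0; m[:,:140]=0; m[:,460:]=0
    for c in blobs(m,80): print(n,cv2.boundingRect(c),rect3(p,c,z))
E
```

```text
blue (151, 264, 76, 27) [458.  245.4 133.9  41.   -4.6]
blue (312, 218, 10, 29) [537.9  15.2  52.9  14.2   5.4]
blue60 (151, 264, 76, 27) [456.  241.3 131.5  40.3  -4.6]
blue60 (312, 218, 10, 29) [534.5  15.1  52.   13.9   5.4]
wood (405, 210, 44, 53) [ 534.5 -191.2   98.8   76.4    1.9]
wood (291, 200, 53, 71) [539.7  15.6 128.9  88.6   5.6]
wood (157, 194, 81, 77) [548.4 241.  143.1 137.8  -4.8]
wood50 (405, 210, 44, 53) [ 527.  -183.4   94.9   73.4    1.9]
wood50 (291, 200, 53, 71) [531.9  15.3 123.8  85.1   5.6]
wood50 (157, 194, 81, 77) [540.3 231.9 137.5 132.4  -4.8]
```

jog_arm --motion '[{"x": 3.4,"y": -3.4,"z": 0.4},{"x": 3.4,"y": -3.4,"z": 0.4},{"x": 3.4,"y": -3.4,"z": 0.4},{"x": 3.4,"y": -3.4,"z": 0.4},{"x": 3.4,"y": -3.4,"z": 0.4}]' --claw 0.2 --squeeze 35

```text
$.motion[0]: bad value
```

jog_arm --motion '[{"x": 3.4,"y": -3.4,"z": 0.4},{"x": 3.4,"y": -3.4,"z": 0.4},{"x": 3.4,"y": -3.4,"z": 0.4},{"x": 3.4,"y": -3.4,"z": 0.4},{"x": 3.4,"y": -3.4,"z": 0.4}]'

```text
$.motion[0]: bad value
```

```bash
cat >> h.py <<'E'
from scipy.spatial.transform import Rotation as Ro
def to(pos,rpy):
    o=env.get_obs();R=Ro.from_euler("xyz",o["tool_rot"],degrees=True);T=Ro.from_euler("xyz",rpy,degrees=True)
    print("at",np.round(o["tool_pos"],4),np.round(o["tool_rot"],1),"t",o["time_s"],"q",np.round(o["qpos"]),"F",np.round(o["force"],1),"w",round(o["grip_width"],4))
    print("cm now-axes",np.round(R.inv().apply(np.array(pos)-o["tool_pos"])*100,2),"cm target-axes",np.round(T.inv().apply(np.array(pos)-o["tool_pos"])*100,2),"rotvec",np.round((R.inv()*T).as_rotvec(degrees=True),1))
E
python3 -c "
from h import *
to([.54,.0156,.15],[180,0,5.5])"
```

```text
at [ 0.1831 -0.6232  0.2216] [-179.9    0.    16.4] t 0.1 q [74. 18. -4. 83.  1. 79. -3.] F [-0.3  0.  -0.7] w 0.0872
cm now-axes [ 52.26 -51.21   7.24] cm target-axes [ 41.65 -60.17   7.16] rotvec [-0.1  0.  10.9]
```

jog_arm --motion '[{"x": 3.4,"y": -3.4,"z": 0.4,"ax": 0,"ay": 0,"az": 0},{"x": 3.4,"y": -3.4,"z": 0.4,"ax": 0,"ay": 0,"az": 0},{"x": 3.4,"y": -3.4,"z": 0.4,"ax": 0,"ay": 0,"az": 0},{"x": 3.4,"y": -3.4,"z": 0.4,"ax": 0,"ay": 0,"az": 0},{"x": 3.4,"y": -3.4,"z": 0.4,"ax": 0,"ay": 0,"az": 0}]' --claw 0.2 --squeeze 35

```text
time_s: 0.6
tool_pos: [0.2989, -0.4106, 0.202]
tool_rot: [-180.0, 0.0, 16.4]
force: [1.2, 0.6, 1.1]
grip_width: 0.0565
grasp_force: 0.0
```

jog_arm --motion '[{"x": 3.4,"y": -3.4,"z": 0.4,"ax": 0,"ay": 0,"az": 0},{"x": 3.4,"y": -3.4,"z": 0.4,"ax": 0,"ay": 0,"az": 0},{"x": 3.4,"y": -3.4,"z": 0.4,"ax": 0,"ay": 0,"az": 0},{"x": 3.4,"y": -3.4,"z": 0.4,"ax": 0,"ay": 0,"az": 0},{"x": 3.4,"y": -3.4,"z": 0.4,"ax": 0,"ay": 0,"az": 0}]'

```text
time_s: 1.1
tool_pos: [0.4139, -0.1997, 0.1823]
tool_rot: [180.0, 0.0, 16.4]
force: [0.5, -0.7, -0.5]
grip_width: 0.0522
grasp_force: 0.0
```

```bash
python3 -c "
from h import *
to([.54,.0156,.15],[180,0,5.5])"
```

```text
at [ 0.4139 -0.1997  0.1823] [180.    0.   16.4] t 1.1 q [ 50.  -3. -27. 111.  -1.  71. -50.] F [ 0.5 -0.7 -0.5] w 0.0522
cm now-axes [ 18.16 -17.11   3.21] cm target-axes [ 14.61 -20.23   3.23] rotvec [ 0.   0.  10.9]
```

jog_arm --motion '[{"x": 3.5,"y": -3.4,"z": 0,"ax": 0,"ay": 0,"az": 0},{"x": 3.5,"y": -3.4,"z": 0,"ax": 0,"ay": 0,"az": 0},{"x": 3.5,"y": -3.4,"z": 0,"ax": 0,"ay": 0,"az": 0},{"x": 3.5,"y": -3.4,"z": 0,"ax": 0,"ay": 0,"az": 0},{"x": 3.5,"y": -3.4,"z": 0,"ax": 0,"ay": 0,"az": 0}]'

```text
time_s: 1.6
tool_pos: [0.534, 0.0124, 0.1825]
tool_rot: [180.0, 0.0, 16.3]
force: [1.0, -0.1, 0.2]
grip_width: 0.0523
grasp_force: 0.0
```

jog_arm --motion '[{"x": 0,"y": 0,"z": 0,"ax": 0,"ay": 0,"az": 5.5},{"x": 0,"y": 0,"z": 0,"ax": 0,"ay": 0,"az": 5.4},{"x": 0,"y": 0,"z": 0,"ax": 0,"ay": 0,"az": 0},{"x": 0,"y": 0,"z": 0,"ax": 0,"ay": 0,"az": 0},{"x": 0,"y": 0,"z": 0,"ax": 0,"ay": 0,"az": 0}]'

```text
time_s: 2.1
tool_pos: [0.5333, 0.0104, 0.1824]
tool_rot: [180.0, 0.0, 5.5]
force: [-0.6, 0.0, 0.3]
grip_width: 0.0524
grasp_force: 0.0
```

Run:
```python
from h import *
p=env.camera_params("wrist");im=env.read_camera("wrist");cv2.imwrite("pics/w1.png",im[:,:,::-1])
for n,m,z in (("blue",blue(im),.042),("wood",wood(im),.008)):
    for c in blobs(m,800): print(n,cv2.boundingRect(c),rect3(p,c,z))
to([.54,.0156,.05],[180,0,5.5])
```

```text
blue (0, 272, 78, 41) [454.3 247.9  65.5  35.1  -4.4]
blue (305, 189, 20, 66) [542.9  14.1  54.9  15.6   5. ]
wood (484, 188, 102, 99) [ 540.4 -190.7   90.1   77.4    1.9]
wood (265, 145, 98, 138) [541.1  14.5 127.4  88.9   5.5]
wood (0, 105, 153, 178) [531.4 234.6 129.2 157.6  -6.9]
at [0.5334 0.0105 0.1825] [180.    0.    5.5] t 2.15 q [ 33.   9. -40. 102.   6.  72. -93.] F [0.  0.6 0.2] w 0.0523
cm now-axes [ 0.71 -0.45 13.25] cm target-axes [ 0.71 -0.45 13.25] rotvec [0. 0. 0.]
```

View pics/w1.png

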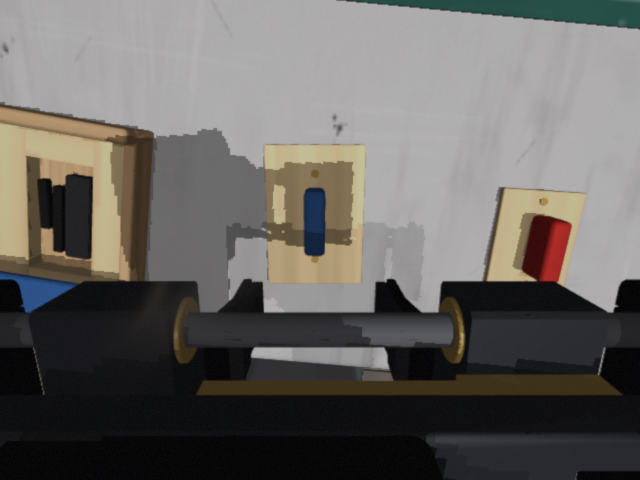

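The wrist view shows the blue lid at (314,213), with its bar at (315,221) between the fingers. Its position is about (0.541, 0.0145) with a yaw of 5.5°. Next I descend and grip.

jog_arm --motion '[{"x": 0.4,"y": -0.2,"z": 3.0,"ax": 0,"ay": 0,"az": 0},{"x": 0.4,"y": -0.15,"z": 3.0,"ax": 0,"ay": 0,"az": 0},{"x": 0,"y": 0,"z": 3.0,"ax": 0,"ay": 0,"az": 0},{"x": 0,"y": 0,"z": 3.0,"ax": 0,"ay": 0,"az": 0},{"x": 0,"y": 0,"z": 0,"ax": 0,"ay": 0,"az": 0}]'

```text
time_s: 2.65
tool_pos: [0.5376, 0.0145, 0.0588]
tool_rot: [-179.9, 0.5, 5.5]
force: [-0.4, 0.6, -0.2]
grip_width: 0.0518
grasp_force: 0.0
```

jog_arm --motion '[{"x": 0,"y": 0,"z": 2.0,"ax": 0,"ay": 0,"az": 0},{"x": 0,"y": 0,"z": 2.0,"ax": 0,"ay": 0,"az": 0},{"x": 0,"y": 0,"z": 1.0,"ax": 0,"ay": 0,"az": 0},{"x": 0,"y": 0,"z": 0,"ax": 0,"ay": 0,"az": 0},{"x": 0,"y": 0,"z": 0,"ax": 0,"ay": 0,"az": 0}]'

```text
time_s: 3.15
tool_pos: [0.542, 0.0151, 0.0137]
tool_rot: [180.0, -0.1, 5.5]
force: [-0.5, -0.1, 0.2]
grip_width: 0.052
grasp_force: 0.0
```

jog_arm --motion '[{"x": 0,"y": 0,"z": 0,"ax": 0,"ay": 0,"az": 0},{"x": 0,"y": 0,"z": 0,"ax": 0,"ay": 0,"az": 0},{"x": 0,"y": 0,"z": 0,"ax": 0,"ay": 0,"az": 0},{"x": 0,"y": 0,"z": 0,"ax": 0,"ay": 0,"az": 0},{"x": 0,"y": 0,"z": 0,"ax": 0,"ay": 0,"az": 0}]' --claw -1

```text
time_s: 3.65
tool_pos: [0.5412, 0.0151, 0.0126]
tool_rot: [180.0, -0.0, 5.5]
force: [-0.2, 0.2, 0.1]
grip_width: 0.0199
grasp_force: 0.0
```

jog_arm --motion '[{"x": 0,"y": 0,"z": 0,"ax": 0,"ay": 0,"az": 0},{"x": 0,"y": 0,"z": 0,"ax": 0,"ay": 0,"az": 0},{"x": 0,"y": 0,"z": 0,"ax": 0,"ay": 0,"az": 0},{"x": 0,"y": 0,"z": -1,"ax": 0,"ay": 0,"az": 0},{"x": 0,"y": 0,"z": -2,"ax": 0,"ay": 0,"az": 0}]'

```text
time_s: 4.15
tool_pos: [0.5394, 0.0151, 0.0416]
tool_rot: [-179.9, 0.2, 5.5]
force: [0.6, 0.7, -0.5]
grip_width: 0.0177
grasp_force: 35.0
```

jog_arm --motion '[{"x": 0,"y": 0,"z": -3,"ax": 0,"ay": 0,"az": 0},{"x": 0,"y": 0,"z": -3,"ax": 0,"ay": 0,"az": 0},{"x": 0,"y": 0,"z": -3,"ax": 0,"ay": 0,"az": 0},{"x": 0,"y": 0,"z": -2,"ax": 0,"ay": 0,"az": 0},{"x": 0,"y": 0,"z": 0,"ax": 0,"ay": 0,"az": 0}]'

```text
time_s: 4.65
tool_pos: [0.5433, 0.0154, 0.1559]
tool_rot: [179.9, -0.3, 5.5]
force: [0.2, -1.6, -2.1]
grip_width: 0.0177
grasp_force: 35.0
```

```bash
cat >> h.py <<'E'
BC=np.array([.5198,.2362,0]);BY=-4.6
def lidpose(xl,zl,th,y=0,h=.0126):
    "tool pose for lid lower -x corner (xl,zl) mm in box, tilt th; h=TCP above lid underside, m"
    t=np.radians(th);a=np.array([np.cos(t),0,np.sin(t)]);n=np.array([-np.sin(t),0,np.cos(t)])
    P=np.array([xl,y,zl])/1000+.065*a+h*n
    B=Ro.from_euler("z",BY,degrees=True);R=B*Ro.from_euler("y",-th,degrees=True)*Ro.from_euler("x",180,degrees=True)
    return BC+B.apply(P),R.as_euler("xyz",degrees=True)
E
python3 - <<'E'
from h import *
im=env.read_camera("scene");cv2.imwrite("pics/s1.png",im[:,:,::-1][120:420,160:480])
for a in ((-30,70,17),(-30,30,17)):
    P=lidpose(*a);print(P);to(*P)
p=env.camera_params("wrist");im=env.read_camera("wrist");cv2.imwrite("pics/w2.png",im[:,:,::-1])
E
```

```text
(array([0.5481842 , 0.23391626, 0.1010536 ]), array([180. , -17. ,  -4.6]))
at [0.542  0.0152 0.1538] [179.9  -0.2   5.5] t 4.7 q [ 32.  11. -40. 103.   8.  69. -95.] F [-1.6 -0.1 -1.6] w 0.0175
cm now-axes [  2.69 -21.72   5.26] cm target-axes [ -2.63 -21.85   4.71] rotvec [-1.5 16.8 10. ]
(array([0.5481842 , 0.23391626, 0.0610536 ]), array([180. , -17. ,  -4.6]))
at [0.542  0.0152 0.1538] [179.9  -0.2   5.5] t 4.7 q [ 32.  11. -40. 103.   8.  69. -95.] F [-1.6 -0.1 -1.6] w 0.0175
cm now-axes [  2.68 -21.72   9.26] cm target-axes [ -3.8  -21.85   8.54] rotvec [-1.5 16.8 10. ]
```

View pics/s1.png

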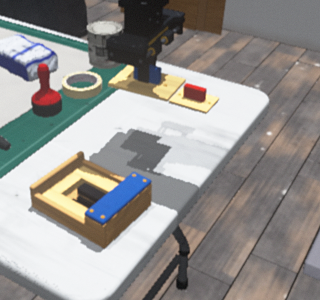

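The scene crop shows the lid held level, at about (150,80) in the crop, and the box is clear.

jog_arm --motion '[{"x": 0.5,"y": -4.3,"z": 0,"ax": 0,"ay": 0,"az": 0},{"x": 0.5,"y": -4.3,"z": 0,"ax": 0,"ay": 0,"az": 0},{"x": 0.5,"y": -4.3,"z": 0,"ax": 0,"ay": 0,"az": 0},{"x": 0.5,"y": -4.3,"z": 0,"ax": 0,"ay": 0,"az": 0},{"x": 0.5,"y": -4.3,"z": 0,"ax": 0,"ay": 0,"az": 0}]'

```text
time_s: 5.25
tool_pos: [0.5443, 0.2325, 0.1503]
tool_rot: [180.0, 0.2, 5.5]
force: [1.2, -0.0, -1.5]
grip_width: 0.0177
grasp_force: 35.0
```

jog_arm --motion '[{"x": 0,"y": 0,"z": 0,"ax": 0,"ay": 0,"az": 5},{"x": 0,"y": 0,"z": 0,"ax": 0,"ay": 0,"az": 5},{"x": 0,"y": 0,"z": 0,"ax": 0,"ay": 6,"az": 0},{"x": 0,"y": 0,"z": 0,"ax": 0,"ay": 6,"az": 0},{"x": 0,"y": 0,"z": 0,"ax": 0,"ay": 5,"az": 0}]'

```text
time_s: 5.75
tool_pos: [0.5439, 0.2313, 0.1502]
tool_rot: [180.0, -17.0, -4.5]
force: [0.1, 0.5, -1.0]
grip_width: 0.0176
grasp_force: 35.0
```

Run:
```python
from h import *
im=env.read_camera("scene");p=env.camera_params("scene")
big=cv2.resize(im[210:390,150:370],None,fx=3.6,fy=3.2,interpolation=cv2.INTER_CUBIC);cv2.imwrite("pics/s2.png",big[:,:,::-1])
B=Ro.from_euler("z",BY,degrees=True)
for q in ((-43,67,60),(-43,-67,60),(75,67,50),(75,-67,50)): print(q,proj(p,BC+B.apply(np.array(q)/1000)))
im=env.read_camera("top");p=env.camera_params("top")
for q in ((-43,67,60),(-43,-67,60),(-85,-67,60),(87,67,50),(87,-67,50)): print(q,proj(p,BC+B.apply(np.array(q)/1000)))
cv2.imwrite("pics/t2.png",cv2.resize(im[160:310,130:330],None,fx=4,fy=4)[:,:,::-1])
for a in ((-30,70,17),(-30,30,17)): to(*lidpose(*a))
```

```text
(-43, 67, 60) [243.78206802 331.53513081]
(-43, -67, 60) [293.79584692 290.30977333]
(75, 67, 50) [193.62123871 307.91986668]
(75, -67, 50) [245.16358739 271.39602318]
(-43, 67, 60) [152.47700854 262.58641191]
(-43, -67, 60) [227.77411655 267.80791187]
(-85, -67, 60) [225.45968244 291.49151859]
(87, 67, 50) [162.50314573 192.92419252]
(87, -67, 50) [235.55104081 197.8834275 ]
at [0.5412 0.2314 0.1495] [179.8 -16.8  -4.3] t 5.85 q [  11.    7.  -45.  110.   19.   54. -137.] F [ 0.3 -0.3 -1.3] w 0.0177
cm now-axes [-0.75 -0.32  4.83] cm target-axes [-0.77 -0.31  4.83] rotvec [0.1 0.2 0.3]
at [0.5412 0.2314 0.1495] [179.8 -16.8  -4.3] t 5.85 q [  11.    7.  -45.  110.   19.   54. -137.] F [ 0.3 -0.3 -1.3] w 0.0177
cm now-axes [-1.91 -0.34  8.66] cm target-axes [-1.94 -0.31  8.66] rotvec [0.1 0.2 0.3]
```

View pics/s2.png

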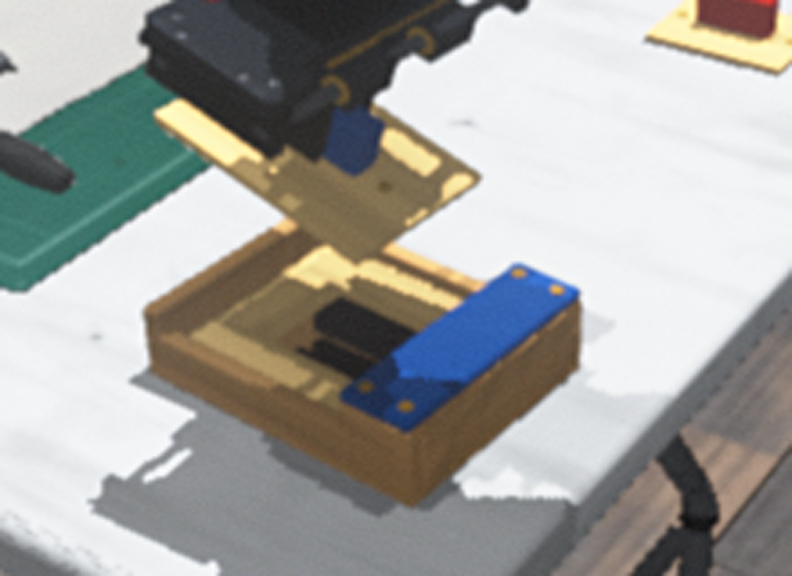

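View pics/t2.png

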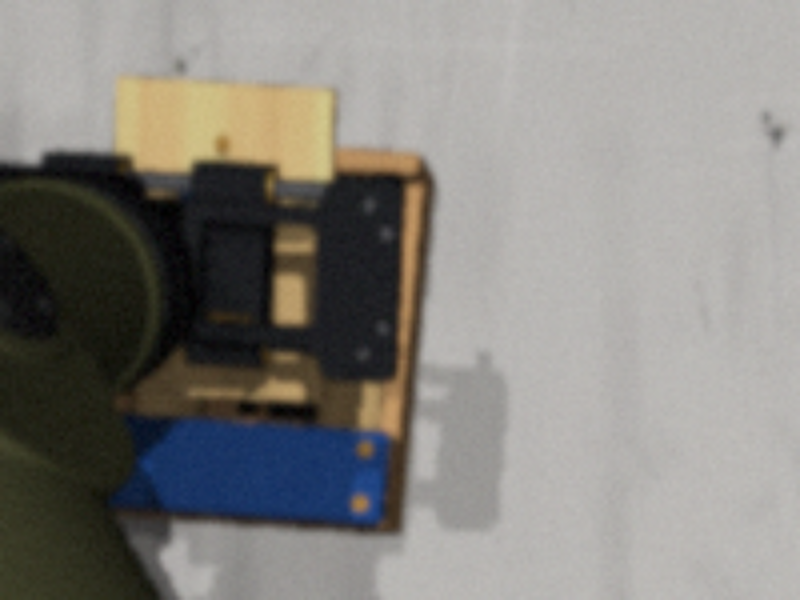

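The scene crop shows the lid tilted with its low end at (355,260), above the box and clear of the lip. The top crop shows the lip at (250,470) and the stop corner at (425,155), both within about 2 mm of my estimate. Next I lower to the entry position.

jog_arm --motion '[{"x": -0.4,"y": -0.1,"z": 2,"ax": 0,"ay": 0,"az": 0.3},{"x": -0.4,"y": -0.1,"z": 2,"ax": 0,"ay": 0,"az": 0},{"x": -0.4,"y": -0.1,"z": 2,"ax": 0,"ay": 0,"az": 0},{"x": -0.4,"y": 0,"z": 1.7,"ax": 0,"ay": 0,"az": 0},{"x": 0,"y": 0,"z": 0,"ax": 0,"ay": 0,"az": 0}]'

```text
time_s: 6.35
tool_pos: [0.5511, 0.2322, 0.07]
tool_rot: [179.9, -16.5, -4.9]
force: [-0.0, -0.1, -2.5]
grip_width: 0.0178
grasp_force: 35.0
```

Run:
```python
from h import *
im=env.read_camera("scene")
big=cv2.resize(im[210:390,150:370],None,fx=3.6,fy=3.2,interpolation=cv2.INTER_CUBIC);cv2.imwrite("pics/s3.png",big[:,:,::-1])
for a in ((-31,30,17),(-65,30,17)): to(*lidpose(*a))
```

```text
at [0.5521 0.233  0.0719] [-180.   -16.7   -4.9] t 6.4 q [   8.   14.  -43.  113.   28.   47. -146.] F [ 0.1 -0.1 -1.8] w 0.0178
cm now-axes [-0.79 -0.06  0.89] cm target-axes [-0.8  -0.06  0.89] rotvec [ 0.1  0.3 -0.3]
at [0.5521 0.233  0.0719] [-180.   -16.7   -4.9] t 6.4 q [   8.   14.  -43.  113.   28.   47. -146.] F [ 0.1 -0.1 -1.8] w 0.0178
cm now-axes [-4.05 -0.04 -0.08] cm target-axes [-4.05 -0.06 -0.1 ] rotvec [ 0.1  0.3 -0.3]
```

View pics/s3.png

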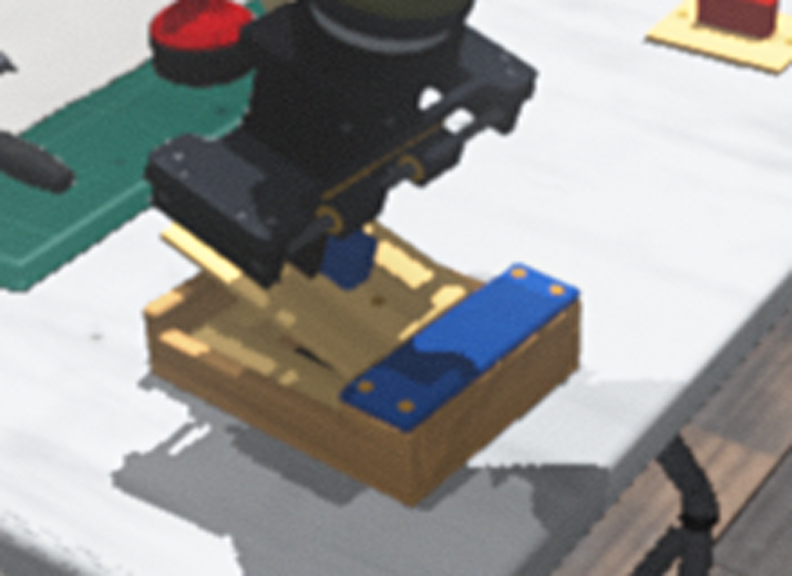

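The scene crop shows the low end of the lid at (345,370), just in front of the lip edge, with the high end above the stop. Joint 7 is at -146°, so I will move in small steps and keep an eye on it.

jog_arm --motion '[{"x": -0.4,"y": 0,"z": 0.45,"ax": 0,"ay": 0.1,"az": 0},{"x": -0.4,"y": 0,"z": 0.45,"ax": 0,"ay": 0.1,"az": 0},{"x": 0,"y": 0,"z": 0,"ax": 0,"ay": 0,"az": 0},{"x": 0,"y": 0,"z": 0,"ax": 0,"ay": 0,"az": 0},{"x": 0,"y": 0,"z": 0,"ax": 0,"ay": 0,"az": 0}]'

```text
time_s: 6.9
tool_pos: [0.5483, 0.2345, 0.0638]
tool_rot: [-179.9, -17.3, -4.8]
force: [0.8, 0.7, -0.7]
grip_width: 0.018
grasp_force: 35.0
```

Run:
```python
from h import *
to(*lidpose(-65,30,17)); print(env.get_obs()["qpos"][6])
```

```text
at [0.5483 0.2345 0.0638] [-179.9  -17.3   -4.8] t 6.9 q [   7.   14.  -43.  114.   29.   45. -147.] F [ 0.8  0.7 -0.7] w 0.018
cm now-axes [-3.43  0.07 -0.78] cm target-axes [-3.44  0.06 -0.76] rotvec [-0.  -0.3 -0.2]
-147.20401620560406
```

jog_arm --motion '[{"x": -0.1,"y": 0,"z": 0.25,"ax": 0,"ay": 0,"az": 0},{"x": -0.4,"y": 0,"z": -0.13,"ax": 0,"ay": 0,"az": 0},{"x": -0.5,"y": 0,"z": -0.15,"ax": 0,"ay": 0,"az": 0},{"x": -0.5,"y": 0,"z": -0.15,"ax": 0,"ay": 0,"az": 0},{"x": 0,"y": 0,"z": 0,"ax": 0,"ay": 0,"az": 0}]'

```text
time_s: 7.4
tool_pos: [0.5322, 0.2359, 0.0605]
tool_rot: [-179.9, -17.2, -4.8]
force: [-0.1, -0.5, -1.3]
grip_width: 0.0175
grasp_force: 35.0
```

Run:
```python
from h import *
to(*lidpose(-65,30,17)); print(env.get_obs()["qpos"][6])
```

```text
at [0.5322 0.2359 0.0605] [-179.9  -17.2   -4.8] t 7.4 q [   7.   13.  -43.  116.   28.   45. -148.] F [-0.1 -0.5 -1.3] w 0.0175
cm now-axes [-1.79  0.08 -0.62] cm target-axes [-1.79  0.07 -0.61] rotvec [-0.  -0.2 -0.2]
-147.938596770944
```

jog_arm --motion '[{"x": -0.5,"y": 0,"z": -0.16,"ax": 0,"ay": 0,"az": 0},{"x": -0.5,"y": 0.05,"z": -0.16,"ax": 0,"ay": 0,"az": 0},{"x": -0.5,"y": 0,"z": -0.16,"ax": 0,"ay": 0,"az": 0},{"x": -0.2,"y": 0,"z": -0.06,"ax": 0,"ay": 0,"az": 0},{"x": 0,"y": 0,"z": 0,"ax": 0,"ay": 0,"az": 0}]'

```text
time_s: 7.9
tool_pos: [0.515, 0.2367, 0.0607]
tool_rot: [-179.9, -17.2, -4.8]
force: [0.8, -0.2, -1.9]
grip_width: 0.0177
grasp_force: 35.0
```

Run:
```python
from h import *
im=env.read_camera("scene")
big=cv2.resize(im[210:390,150:370],None,fx=3.6,fy=3.2,interpolation=cv2.INTER_CUBIC);cv2.imwrite("pics/s4.png",big[:,:,::-1])
for a in ((-65,30,17),(-65,26,17),(-65,25,6),(-65,24.5,0)):to(*lidpose(*a))
print(env.get_obs()["qpos"][6])
```

```text
at [0.5153 0.2366 0.0607] [-179.9  -17.2   -4.8] t 7.95 q [   7.   11.  -44.  117.   27.   44. -148.] F [ 0.7  0.4 -1.3] w 0.0173
cm now-axes [-0.18  0.01 -0.09] cm target-axes [-0.19  0.01 -0.09] rotvec [-0.  -0.2 -0.2]
at [0.5153 0.2366 0.0607] [-179.9  -17.2   -4.8] t 7.95 q [   7.   11.  -44.  117.   27.   44. -148.] F [ 0.7  0.4 -1.3] w 0.0173
cm now-axes [-0.3   0.01  0.29] cm target-axes [-0.3   0.01  0.29] rotvec [-0.  -0.2 -0.2]
at [0.5153 0.2366 0.0607] [-179.9  -17.2   -4.8] t 7.95 q [   7.   11.  -44.  117.   27.   44. -148.] F [ 0.7  0.4 -1.3] w 0.0173
cm now-axes [-0.22  0.01  1.65] cm target-axes [0.11 0.01 1.66] rotvec [ -0.  -11.2  -0.2]
at [0.5153 0.2366 0.0607] [-179.9  -17.2   -4.8] t 7.95 q [   7.   11.  -44.  117.   27.   44. -148.] F [ 0.7  0.4 -1.3] w 0.0173
cm now-axes [-0.27  0.01  2.39] cm target-axes [0.45 0.01 2.36] rotvec [ -0.  -17.2  -0.2]
-148.28415140849654
```

View pics/s4.png

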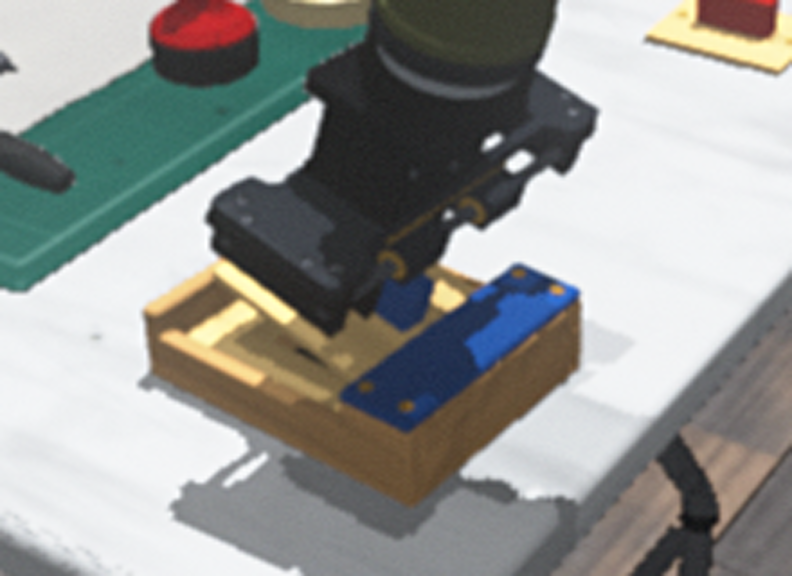

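The scene crop shows the -x end of the lid under the lip, with the bar at (405,300) clear of the lip and the +x end at (225,275), inside the stop. Next I lower it flat.

jog_arm --motion '[{"x": -0.1,"y": 0,"z": 0.4,"ax": 0,"ay": -1.5,"az": 0},{"x": 0,"y": 0,"z": 0.3,"ax": 0,"ay": -2.5,"az": 0},{"x": 0,"y": 0,"z": 0.3,"ax": 0,"ay": -2.5,"az": 0},{"x": 0,"y": 0,"z": 0.3,"ax": 0,"ay": -2.5,"az": 0},{"x": 0,"y": 0,"z": 0.25,"ax": 0,"ay": -2,"az": 0}]'

```text
time_s: 8.45
tool_pos: [0.5188, 0.236, 0.045]
tool_rot: [-179.9, -6.1, -4.9]
force: [0.1, -0.3, -1.3]
grip_width: 0.0175
grasp_force: 35.0
```

Run:
```python
from h import *
for a in ((-65,25,6),(-65,24.5,0)):to(*lidpose(*a))
print(env.get_obs()["qpos"][6])
```

```text
at [0.5188 0.236  0.045 ] [-179.9   -6.1   -4.9] t 8.45 q [   9.   19.  -44.  109.   21.   53. -140.] F [ 0.1 -0.3 -1.3] w 0.0175
cm now-axes [-0.08 -0.02  0.06] cm target-axes [-0.08 -0.02  0.06] rotvec [-0.1 -0.1 -0.3]
at [0.5188 0.236  0.045 ] [-179.9   -6.1   -4.9] t 8.45 q [   9.   19.  -44.  109.   21.   53. -140.] F [ 0.1 -0.3 -1.3] w 0.0175
cm now-axes [ 0.01 -0.02  0.79] cm target-axes [ 0.1  -0.02  0.79] rotvec [-0.1 -6.1 -0.3]
-139.6785410071674
```

jog_arm --motion '[{"x": 0,"y": 0,"z": 0.25,"ax": 0,"ay": -2,"az": -0.2},{"x": 0,"y": 0,"z": 0.25,"ax": 0,"ay": -2,"az": 0},{"x": 0,"y": 0,"z": 0.25,"ax": 0,"ay": -2,"az": 0},{"x": 0,"y": 0,"z": 0,"ax": 0,"ay": 0,"az": 0},{"x": 0,"y": 0,"z": 0,"ax": 0,"ay": 0,"az": 0}]'

```text
time_s: 8.95
tool_pos: [0.5187, 0.2364, 0.0375]
tool_rot: [-179.9, -0.2, -4.6]
force: [-0.5, -0.6, -1.5]
grip_width: 0.0175
grasp_force: 35.0
```

jog_arm --motion '[{"x": 0,"y": 0,"z": 0.05,"ax": 0,"ay": 0,"az": 0},{"x": 0,"y": 0,"z": 0.05,"ax": 0,"ay": 0,"az": 0},{"x": 0,"y": 0,"z": 0,"ax": 0,"ay": 0,"az": 0},{"x": 0,"y": 0,"z": 0,"ax": 0,"ay": 0,"az": 0},{"x": 0,"y": 0,"z": 0,"ax": 0,"ay": 0,"az": 0}]'

```text
time_s: 9.45
tool_pos: [0.5185, 0.2364, 0.037]
tool_rot: [-179.9, -0.2, -4.6]
force: [0.1, -0.1, -1.7]
grip_width: 0.0177
grasp_force: 35.0
```

Run:
```python
from h import *
to(*lidpose(-65,24,0))
```

```text
at [0.5185 0.2364 0.037 ] [-179.9   -0.2   -4.6] t 9.45 q [  10.   24.  -44.  105.   19.   58. -137.] F [ 0.1 -0.1 -1.7] w 0.0177
cm now-axes [0.13 0.01 0.04] cm target-axes [0.13 0.01 0.04] rotvec [-0.1 -0.2 -0. ]
```

jog_arm --motion '[{"x": 0,"y": 0,"z": 0.05,"ax": 0,"ay": -0.2,"az": 0},{"x": 0,"y": 0,"z": 0.05,"ax": 0,"ay": 0,"az": 0},{"x": 0,"y": 0,"z": 0,"ax": 0,"ay": 0,"az": 0},{"x": 0,"y": 0,"z": 0,"ax": 0,"ay": 0,"az": 0},{"x": 0,"y": 0,"z": 0,"ax": 0,"ay": 0,"az": 0}]'

```text
time_s: 9.95
tool_pos: [0.5185, 0.2365, 0.0366]
tool_rot: [-180.0, 0.0, -4.6]
force: [-2.6, -1.3, 4.3]
grip_width: 0.0175
grasp_force: 35.0
```

jog_arm --motion '[{"x": 0,"y": 0,"z": 0.05,"ax": 0,"ay": 0,"az": 0},{"x": 0,"y": 0,"z": 0,"ax": 0,"ay": 0,"az": 0},{"x": 0,"y": 0,"z": 0,"ax": 0,"ay": 0,"az": 0},{"x": 0,"y": 0,"z": 0,"ax": 0,"ay": 0,"az": 0},{"x": 0,"y": 0,"z": 0,"ax": 0,"ay": 0,"az": 0}]'

```text
time_s: 10.45
tool_pos: [0.5185, 0.2365, 0.0366]
tool_rot: [-180.0, -0.0, -4.6]
force: [-3.1, -2.3, 8.2]
grip_width: 0.0175
grasp_force: 35.0
```

Contact at the expected height. I release to a modest opening and go straight up.

jog_arm --motion '[{"x": 0,"y": 0,"z": 0,"ax": 0,"ay": 0,"az": 0},{"x": 0,"y": 0,"z": 0,"ax": 0,"ay": 0,"az": 0},{"x": 0,"y": 0,"z": 0,"ax": 0,"ay": 0,"az": 0},{"x": 0,"y": 0,"z": 0,"ax": 0,"ay": 0,"az": 0},{"x": 0,"y": 0,"z": 0,"ax": 0,"ay": 0,"az": 0}]' --claw 0

```text
time_s: 10.95
tool_pos: [0.5185, 0.2364, 0.0352]
tool_rot: [-179.9, 0.0, -4.6]
force: [0.4, -0.1, -0.5]
grip_width: 0.0423
grasp_force: 0.0
```

jog_arm --motion '[{"x": 0,"y": 0,"z": -0.5,"ax": 0,"ay": 0,"az": 0},{"x": 0,"y": 0,"z": -2,"ax": 0,"ay": 0,"az": 0},{"x": 0,"y": 0,"z": -3,"ax": 0,"ay": 0,"az": 0},{"x": 0,"y": 0,"z": -3,"ax": 0,"ay": 0,"az": 0},{"x": 0,"y": 0,"z": -3,"ax": 0,"ay": 0,"az": 0}]'

```text
time_s: 11.45
tool_pos: [0.5184, 0.2364, 0.1518]
tool_rot: [-179.9, -0.0, -4.6]
force: [-0.2, 0.3, -0.3]
grip_width: 0.0435
grasp_force: 0.0
```

Run:
```python
from h import *
im=env.read_camera("scene")
a=cv2.resize(im[210:390,150:370],None,fx=2.6,fy=2.6);p=env.camera_params("wrist")
w=env.read_camera("wrist")
cv2.imwrite("pics/s5.png",np.hstack([a,np.zeros((468,0,3),np.uint8)])[:,:,::-1]);cv2.imwrite("pics/w5.png",w[:,:,::-1])
B=Ro.from_euler("z",BY,degrees=True)
for c in blobs(blue(w),300):
    r=rect3(p,c,.066); print(cv2.boundingRect(c),r,B.inv().apply(np.array([r[0],r[1],66])-BC*1000))
to(*lidpose(-65,100,0))
```

```text
(273, 302, 93, 11) [478.2 241.   68.    8.   -4.5] [-41.85095618   1.44826336  66.        ]
(311, 211, 23, 78) [521.  235.3  15.8  56.5  -4.9] [ 1.26831369 -0.80086228 66.        ]
at [0.5211 0.238  0.1552] [-179.8   -0.4   -4.6] t 11.55 q [  13.   17.  -47.   99.   13.   70. -132.] F [ 0.2  0.2 -0.1] w 0.0433
cm now-axes [-0.15  0.21  4.26] cm target-axes [-0.12  0.19  4.26] rotvec [-0.2 -0.4 -0. ]
```

View pics/s5.png

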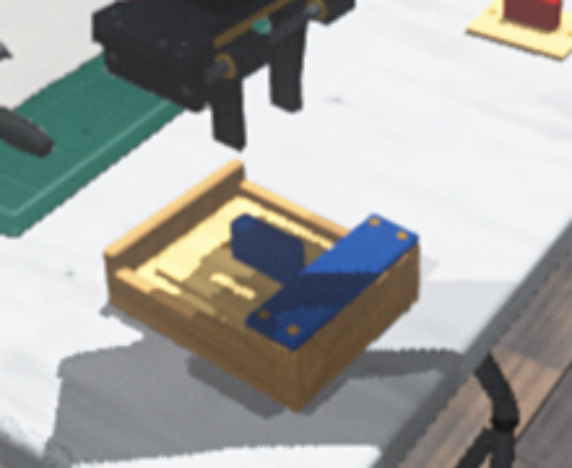

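View pics/w5.png

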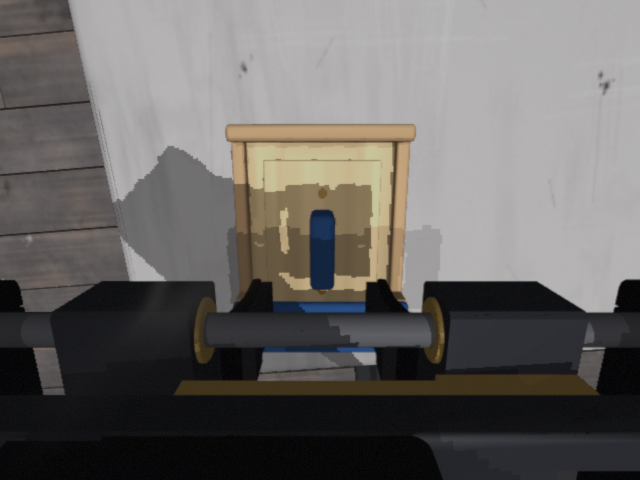

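The lid lies flat and centred on the ledge: in the wrist view the bar is at (322,250) and the far edge of the lid is at row 160, inside the stop at row 133. Its near end is under the lip, and the gripper is clear of everything.

```bash
python3 -c "
from cell import env
print(env.sign_off())"
```

```text
the job is handed in; nothing more can be done
None
```

The blue-grip lid lies flat on the box ledge, one end under the blue lip and the other inside the stop. The gripper has let go and is clear, the red-grip lid was not touched, and I handed the job in at about 11.6 s.

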